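# Twist a stuck grip tube out of its post

### The job

The bright steel machine grip is stuck in the sprung socket of its post. Break it loose as you would by hand: pull it up while you twist it about 20 degrees to the left of where it stood (counter-clockwise seen from above) and then about 20 degrees to the right of where it stood, so that it creeps up by roughly 5 to 10 mm in these two twists but its stem is still in the socket; then draw it out, put it in the empty red cup and let go. Leave the black grip and the white cup where they are, and the red cup standing.

Things in the scene. Friction and masses are not known exactly. Their poses are not given: they have to be found in the camera images.
- steel_grip: Pale steel grip tube, upright in its post. Tube 62 mm long, 34 to 96 mm above the table when seated; to a gripper a square bar 21 mm across, flat sides facing the body's +-x and +-y (grasp across either pair). Under it a stem 11 mm diameter, 22 mm long, all in the socket. About 80 g. Origin: centre of the stem's lower end; z up the tube (top at 84 mm); axes parallel to the post's when seated.
- steel_grip_mid (a point): Point on the axis of the steel grip, middle of its tube: 53 mm above the stem's lower end, 65 mm above the table when seated.
- steel_post: Post of the steel grip, fixed: dark round foot (72 mm diameter, 9 mm high), bright barrel 29 mm diameter whose socket mouth is 34 mm above the table. Sprung rubber pads inside squeeze the stem: about 15 N to pull it straight up, less while it turns; about 0.1 N m to turn it. A small brass screw sticks out towards the post's -x. Origin: on the barrel axis at table height; z up.
- steel_post_front (a point): Point on the foot of the steel grip's post, at the top edge of its rim on the brass screw's side, 36 mm from the axis, 9 mm above the table.
- black_grip: Machine grip tube in black, same shape and size as the steel one, in a post just like the steel grip's. To be left alone.
- red_cup: Red plastic cup, empty, loose, upright, open at the top: rim 65 mm diameter outside at 70 mm height, inside about 58 mm at the mouth and 40 mm at the floor, floor 4 mm thick, 150 g. Origin: centre of its underside; z up.
- white_cup: White plastic rinse cup, pale blue inside, loose, upright, open at the top: rim 65 mm diameter outside at 70 mm height, inside about 58 mm at the mouth and 40 mm at the floor, floor 4 mm thick, 150 g. Origin: centre of its underside; z up. To be left alone.
Not all that is in view belongs to the job. There is more than one size of the steel_grip; the one meant has the size given above. What is shaped like the red_cup but green is not meant.

How it is judged (in metres and radians):
On the way, in this order (a step that is already met when the one before it is completed fails the run):
1. the steel grip is turned at least 12 degrees to the left of its start, its stem still at least 4 mm deep in the socket (y of steel_post_front in the frame of steel_grip above 0.0075 m and z of steel_grip in the frame of steel_post below 0.03 m and horizontal distance between steel_grip and steel_post below 0.008 m), for 0.05 s.
2. it is turned at least 12 degrees to the right of its start and has crept up at least 2 mm, its stem still at least 4 mm deep in the socket (y of steel_post_front in the frame of steel_grip below -0.0075 m and z of steel_grip in the frame of steel_post between 0.014 and 0.03 m and horizontal distance between steel_grip and steel_post below 0.008 m), for 0.05 s.
3. the steel grip is drawn fully out of the socket (z of steel_grip in the frame of steel_post above 0.036 m), for 0.1 s.
At the end, for the whole second after the job is handed in: The steel grip rests inside the red cup, the middle of its tube within 30 mm of the cup's axis and 15 to 66 mm above the cup's underside; the red cup stands on the table, upright within 10 degrees; the grip is at rest (horizontal distance between steel_grip_mid and red_cup below 0.03 m and z of steel_grip_mid in the frame of red_cup between 0.015 and 0.066 m and angle between red_cup's own z axis and vertical below 0.17 rad and height (world z) of red_cup below 0.01 m and linear speed of steel_grip below 0.03 m/s); the robot touches nothing.
It fails at once if the black grip is moved by more than 15 mm (distance of black_grip from where it was at the start of the episode above 0.015 m).
It fails at once if the white cup is moved by more than 30 mm (distance of white_cup from where it was at the start of the episode above 0.03 m).
It fails at once if the red cup is knocked over (tilted beyond 30 degrees) (angle between red_cup's own z axis and vertical above 0.52 rad).
It also fails if it takes over 48 s, if anything falls off the work surface, if the arm or the gripper's body presses on something with over 40 N, if the wrist force passes 120 N, or if a joint passes its speed limit or range.

### The arm

A 6-joint arm with a two-finger parallel gripper is mounted at the origin on a cart in front of the work surface, level with it; the furniture and walls round the work are solid. World frame = base frame: x ahead of the robot, y to its left, z up, the work surface at z = 0. Lengths are in m, angles in degrees, forces in N, time in s.
With the tool pointing down it reaches from about 0.375 to 0.9 m from the base axis. Payload 3.1 kg.
Tool frame: the origin (TCP) lies on the centre line of the jaws, within the pads' length; the fingertips stand 19 mm ahead of it and the grasp point (between the pads) is the TCP; z points along the fingers, y is the direction in which the jaws open and shut (so a half turn about z gives the same grasp; the last joint's range is limited). The gripper opens to 87 mm and grips with 3 to 60 N. Pads are 19 mm wide; open, the fingers measure 117 mm over their backs; the gripper's body (75 mm by 190 mm) begins 51 mm behind the grasp point.
Start: joints at [-81.732, 30.224, 82.088, -0, 67.689, -10.227], TCP at [0.198, -0.593, 0.242] pointing down, gripper open.
Joint ranges: [-176.69, 176.69], [-43.24, 126.21], [12.49, 139.97], [-82, 262], [0, 151.66], [-163.58, 163.58]. Speed limits (degrees/s): [159.86, 159.86, 180, 180, 180, 180].

### API

Orientations are given as a 3x3 rotation matrix whose columns are the frame's x, y, z axes.
In Python, from rig import bot gives the robot as it stands.
- The arm moves only by the tool carry_out, never from a script. Its argument "targets" is a list of rows, each a list of 6 numbers: the shift along the tool's x, y, z each as a share of 200 mm, from -1 to 1, then the turn, a rotation vector about the tool's x, y, z each as a share of pi/2 rad, from -1 to 1. In form: [[dx, dy, dz, ax, ay, az], ...]. A call has 1 to 20 rows; each row is the pose to reach, as a shift and turn from the pose measured when the call began, along the tool's axes at that moment; what a row does not reach only later rows make up. A row lasts 1/8 s, in which the tool goes at most 62.5 mm and 10.7 degrees, less where a joint would pass 70% of its speed; a pose out of reach is approached as far as the arm can. A call with a number of a shift or a turn outside -1 to 1 is refused whole. A call with a gripper value outside its range is refused whole. "jaw" is the gripper's target within -1 to 1 (fully open at 1, half-way at 0, shut at -1), set as the call begins (left out, the last holds). The fingers move at their own pace and stop on an object; the grip force is fixed at half the most. Time passes only in rows, so rows that repeat a pose let the fingers close. It gives the time, the measured TCP pose, the force and the opening at its end, in the units of the state.
- bot.read_state(): the state, without advancing time (a new reading comes with each control period).
- bot.capture(name): name is "scene" or "top" or "wrist"; returns the picture (400x640x3 uint8, blue, green, red); there is no depth.
- bot.camera_info(name): a dict with "camera_matrix" (3x3 intrinsics, pixels), "view" (4x4, takes a point from world to camera coordinates); the wrist camera has in their place "mount" (4x4, takes a point from camera to tool coordinates, whose origin is the TCP and whose axes are the flange's). Camera axes: x right, y down, z forward; pixel columns grow to the right and rows downward; lengths in m; the calibration is good to about 2 mm. A picture is of the moment at which its call begins: read the wrist's pose just before it. camera_info takes no time and is no camera call.
- bot.hand_in(): hands the job in, once; it reports no verdict.
The state is a dict: "time_s": time; "joint_positions": joint angles; "qvel": joint speeds; "tau": joint torques, N m; "position": TCP position; "tcp_rot": TCP orientation; "force": force on the tool from outside, world axes, zero at the start; "moment": the same for the moment, N m; "opening": opening from 0.0 (shut) to 1.0 (fully open).
Only numpy, scipy, OpenCV 4.12 (cv2) and the standard library are available. Lean on these libraries where they do the work, as an engineer would, in place of code of your own. Each camera call takes 0.05 s, during which the arm holds its last target.

## Working session

There is one attempt and no reset: what is moved stays moved. The work goes in short steps, Python scripts to look and compute and a tool call to move; the robot and the scene stay as the last step left them, time stands still between calls to the robot, and variables do not carry over. Pictures are saved under pics/ and viewed, and the job is handed in when it is done.

Besides the shell and the picture viewer there is one more tool, called after "Request:" as name([rows], argument=value, ...), one row to a line, values as JSON. carry_out: Moves the arm, as the interface text tells. Shift numbers are shares of 200 mm and turn numbers shares of pi/2 rad, none past 1 either way. Its arguments: {"type":"object","properties":{"targets":{"type":"array"},"jaw":{"type":"number"}},"required":["targets"]}

```bash
mkdir -p pics; ls
python3 - <<'E'
from rig import bot
import cv2,numpy as np
np.set_printoptions(precision=4,suppress=True)
s=bot.read_state();print(s)
for n in ("scene","top","wrist"):
    cv2.imwrite(f"pics/{n}0.png",bot.capture(n)); print(n,bot.camera_info(n))
E
```

```text
pics
{'time_s': 0.0, 'joint_positions': array([-81.7306,  30.2781,  82.156 ,  -0.    ,  67.6857, -10.2272]), 'qvel': array([ 0.0754, -0.0325, -0.0368, -0.0227, -0.0135,  0.0263]), 'tau': array([ -0.0003, -44.0043, -17.6594,   0.063 ,   0.0583,  -0.0002]), 'position': array([ 0.1982, -0.592 ,  0.2406]), 'tcp_rot': array([[ 0.9483,  0.3172, -0.0003],
       [ 0.3172, -0.9483,  0.0021],
       [ 0.0004, -0.0021, -1.    ]]), 'force': array([ 0.1894, -1.1337, -0.3394]), 'moment': array([-0.0066, -0.0192,  0.0137]), 'opening': 1.0035343587759773}
scene {'camera_matrix': array([[510.2794,   0.    , 312.8284],
       [  0.    , 510.2794, 202.0526],
       [  0.    ,   0.    ,   1.    ]]), 'view': array([[-0.4964, -0.868 ,  0.0106,  0.1852],
       [-0.3787,  0.2056, -0.9024,  0.2787],
       [ 0.7812, -0.4519, -0.4308,  0.5619],
       [ 0.    ,  0.    ,  0.    ,  1.    ]])}
top {'camera_matrix': array([[405.6965,   0.    , 317.5774],
       [  0.    , 405.6965, 193.4469],
       [  0.    ,   0.    ,   1.    ]]), 'view': array([[-0.0001, -0.9998,  0.0223, -0.0789],
       [-0.9964, -0.0018, -0.0848,  0.511 ],
       [ 0.0848, -0.0222, -0.9961,  0.8735],
       [ 0.    ,  0.    ,  0.    ,  1.    ]])}
wrist {'camera_matrix': array([[359.2881,   0.    , 310.8774],
       [  0.    , 359.2881, 199.1802],
       [  0.    ,   0.    ,   1.    ]]), 'mount': array([[ 0.0002, -0.9654, -0.2608,  0.0708],
       [ 1.    ,  0.0005, -0.0009,  0.002 ],
       [ 0.001 , -0.2608,  0.9654, -0.1434],
       [ 0.    ,  0.    ,  0.    ,  1.    ]])}
```

View pics/scene0.png

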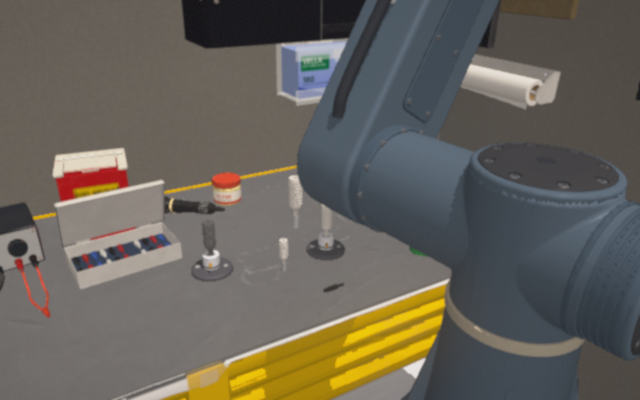

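View pics/top0.png

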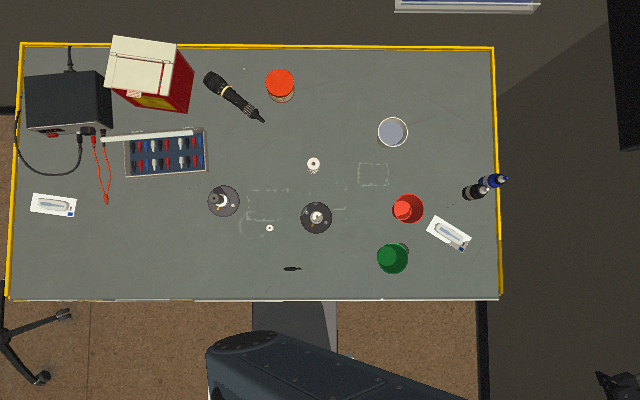

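View pics/wrist0.png

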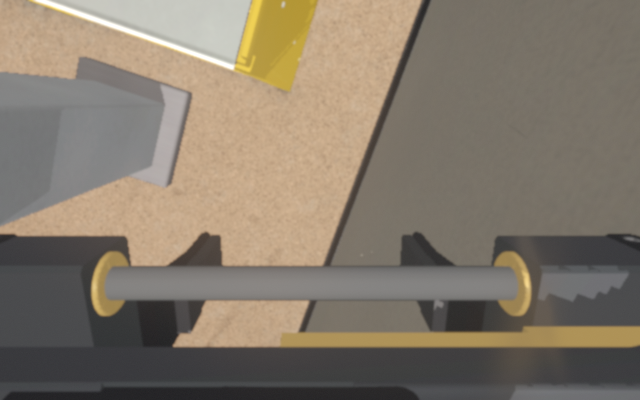

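Run:
```python
import cv2,numpy as np
t=cv2.imread("pics/top0.png");s=cv2.imread("pics/scene0.png")
a=cv2.resize(t[180:255,270:360],None,fx=6,fy=6,interpolation=cv2.INTER_CUBIC)
cv2.imwrite("pics/c1.png",a)
cv2.imwrite("pics/c2.png",cv2.resize(s[170:300,180:360],None,fx=4.4,fy=4.4,interpolation=cv2.INTER_CUBIC))
cv2.imwrite("pics/c3.png",cv2.resize(t[110:280,370:490],None,fx=3.5,fy=3.5,interpolation=cv2.INTER_CUBIC))
```

```text
(no output)
```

View pics/c1.png

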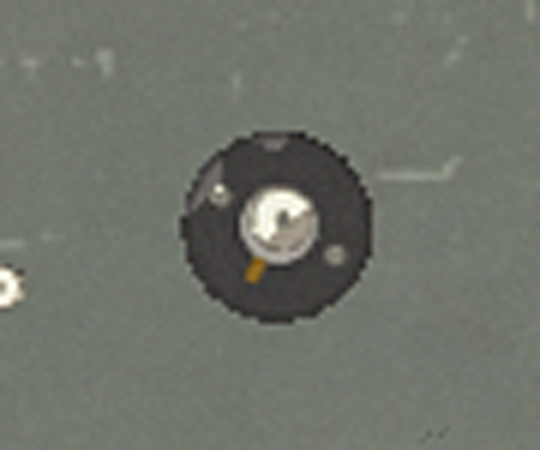

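View pics/c2.png

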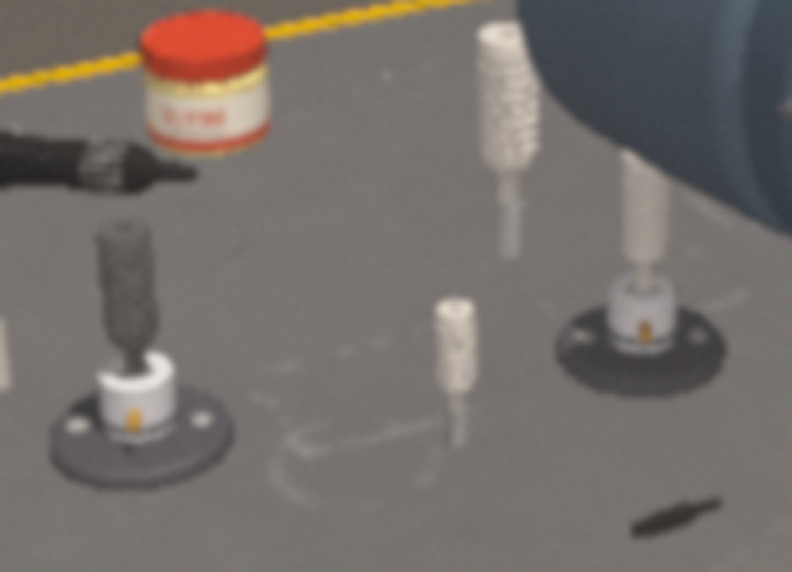

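View pics/c3.png

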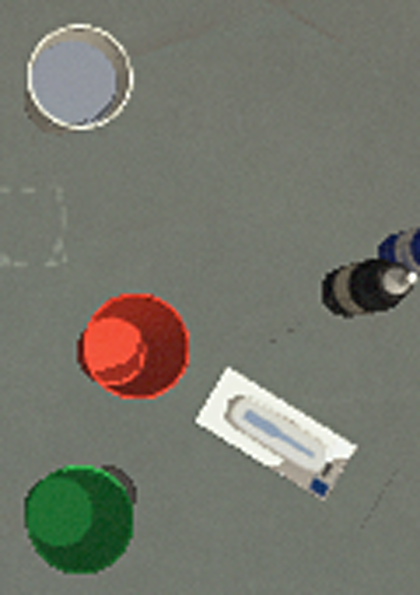

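```bash
cat > h.py <<'E'
import cv2,numpy as np
from rig import bot
np.set_printoptions(precision=4,suppress=True)
def ray(name,uv,z,st=None):
    i=bot.camera_info(name);K=i["camera_matrix"]
    if name=="wrist":
        T=np.eye(4);T[:3,:3]=st["tcp_rot"];T[:3,3]=st["position"];C=T@i["mount"]
    else: C=np.linalg.inv(i["view"])
    d=C[:3,:3]@np.linalg.solve(K,[uv[0],uv[1],1]);o=C[:3,3]
    return o+d*(z-o[2])/d[2]
def blobs(mask,mn=30):
    n,l,s,c=cv2.connectedComponentsWithStats(mask.astype(np.uint8))
    return [(s[k],c[k],l==k) for k in range(1,n) if s[k][4]>=mn]
E
python3 - <<'E'
from h import *
t=cv2.imread("pics/top0.png");hsv=cv2.cvtColor(t,cv2.COLOR_BGR2HSV)
H,S,V=cv2.split(hsv)
def ell(m):
    c,_=cv2.findContours(m.astype(np.uint8),cv2.RETR_EXTERNAL,cv2.CHAIN_APPROX_NONE);c=max(c,key=cv2.contourArea)
    return cv2.minEnclosingCircle(c),cv2.fitEllipse(cv2.convexHull(c))
roi=np.zeros_like(V);
def box(x0,y0,x1,y1):
    r=np.zeros(V.shape,bool);r[y0:y1,x0:x1]=1;return r
for nm,m,z in [("post",(V<75)&box(290,190,345,245),.009),("blackpost",(V<75)&box(200,178,245,225),.009),("red",((H<8)|(H>172))&(S>150)&box(380,180,440,240),.07),("green",(H>40)&(H<90)&(S>120)&box(365,230,420,285),.07),("white",((V>180))&box(370,110,415,155),.07)]:
    c,e=ell(m);print(nm,c,e,ray("top",c[0],z),ray("top",e[0],z), "r",c[1]/405*(.87-z))
m=(H>8)&(H<25)&(S>140)&box(290,190,345,245)
for s,c,_ in blobs(m,2):print(s,c,ray("top",c,.02))
m=(V>150)&box(300,200,335,235)
for s,c,_ in blobs(m,2):print(s,c,ray("top",c,.096))
E
```

```text
post ((315.8162841796875, 217.33067321777344), 15.920516014099121) ((315.7694091796875, 217.3462371826172), (31.623878479003906, 31.64635467529297), 119.63150787353516) [ 0.4587 -0.0748  0.009 ] [ 0.4587 -0.0747  0.009 ] r 0.0338458377484922
blackpost ((219.0, 194.0), 8.062357902526855) ((219.04324340820312, 193.99488830566406), (12.496419906616211, 16.242483139038086), 157.65040588378906) [0.5106 0.1411 0.009 ] [0.5106 0.141  0.009 ] r 0.01713997568907561
red ((407.758056640625, 209.0), 16.041196823120117) ((408.11993408203125, 208.6702423095703), (30.229780197143555, 31.977380752563477), 92.8479995727539) [ 0.4747 -0.2664  0.07  ] [ 0.4753 -0.2672  0.07  ] r 0.03168631471233604
green ((392.0, 258.0), 15.811488151550293) ((392.38067626953125, 257.9151916503906), (30.516273498535156, 31.106685638427734), 132.91212463378906) [ 0.3731 -0.2316  0.07  ] [ 0.3732 -0.2324  0.07  ] r 0.031232569188247496
white ((391.5, 133.5), 14.57748031616211) ((391.7840270996094, 132.90184020996094), (26.170133590698242, 29.219655990600586), 115.11982727050781) [ 0.6353 -0.2347  0.07  ] [ 0.6366 -0.2353  0.07  ] r 0.028795022846739973
[311 223   3   4  10] [312.  224.5] [ 0.4427 -0.0662  0.02  ]
[310 212  12  12  91] [315.7143 217.    ] [ 0.4571 -0.0731  0.096 ]
```

Request:
carry_out([
  [0.2, -0.2, 0, 0, 0, 0],
  [0.4, -0.4, 0, 0, 0, 0],
  [0.6, -0.6, 0, 0, 0, 0],
  [0.8, -0.8, 0, 0, 0, 0],
  [1, -1, 0, 0, 0, 0],
  [1, -1, 0, 0, 0, 0],
], jaw=1)

```text
time_s: 0.9
position: [0.325, -0.3347, 0.2409]
tcp_rot: [[0.947, 0.322, -0.001], [0.322, -0.947, 0.005], [0.0, -0.005, -1.0]]
force: [0.7, -0.9, -0.3]
opening: 1.001
```

Request:
carry_out([
  [0.2, -0.2, 0, 0, 0, -0.08],
  [0.4, -0.4, 0, 0, 0, -0.16],
  [0.6, -0.6, 0, 0, 0, -0.24],
  [0.8, -0.8, 0, 0, 0, -0.32],
  [1, -1, 0, 0, 0, -0.4],
  [1, -1, 0, 0, 0, -0.48],
  [1, -1, 0, 0, 0, -0.48],
  [1, -1, 0, 0, 0, -0.48],
])

```text
time_s: 1.9
position: [0.45, -0.082, 0.2419]
tcp_rot: [[0.473, 0.881, -0.001], [0.881, -0.473, 0.005], [0.003, -0.003, -1.0]]
force: [-0.5, -0.3, -0.1]
opening: 0.997
```

Run:
```python
from h import *
s=bot.read_state();im=bot.capture("wrist")
np.save("w1.npy",{k:s[k] for k in("position","tcp_rot")},allow_pickle=True)
cv2.imwrite("pics/w1.png",im);cv2.imwrite("pics/t1.png",bot.capture("top"));cv2.imwrite("pics/s1.png",bot.capture("scene"))
print(s)
```

```text
{'time_s': 1.9, 'joint_positions': array([-24.5026,  17.3835, 105.1822,   0.2429,  57.6157,   3.5689]), 'qvel': array([-0.5084, -0.2464,  0.1524,  0.0514,  0.1234, -0.266 ]), 'tau': array([  0.3694, -30.5331, -14.9063,   0.0923,   0.0447,   0.001 ]), 'position': array([ 0.45  , -0.082 ,  0.2419]), 'tcp_rot': array([[ 0.4726,  0.8813, -0.0014],
       [ 0.8813, -0.4726,  0.0046],
       [ 0.0034, -0.0034, -1.    ]]), 'force': array([-0.4867, -0.2674, -0.101 ]), 'moment': array([-0.0229, -0.1097,  0.0389]), 'opening': 0.9971555377454675}
```

View pics/w1.png

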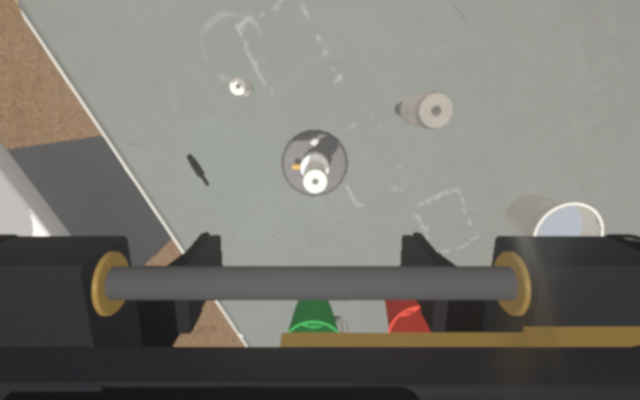

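View pics/s1.png

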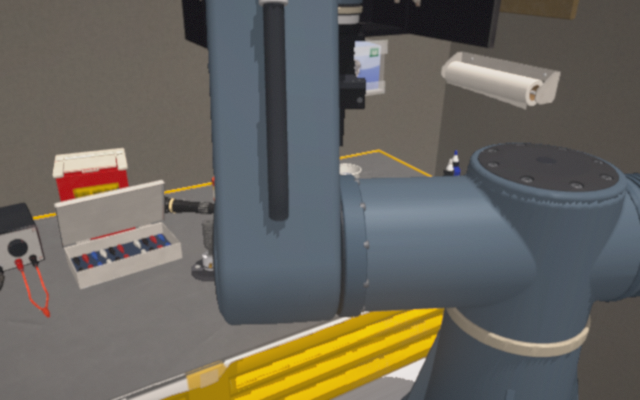

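Run:
```python
from h import *
s=np.load("w1.npy",allow_pickle=True).item();t=cv2.imread("pics/w1.png")
cv2.imwrite("pics/w1c.png",cv2.resize(t[115:215,260:370],None,fx=6,fy=6,interpolation=cv2.INTER_CUBIC))
H,S,V=cv2.split(cv2.cvtColor(t,cv2.COLOR_BGR2HSV))
b=np.zeros(V.shape,bool);b[120:215,270:360]=1
m=((V<120)&b).astype(np.uint8)
c,_=cv2.findContours(m,cv2.RETR_EXTERNAL,cv2.CHAIN_APPROX_NONE);c=cv2.convexHull(max(c,key=cv2.contourArea))
e=cv2.fitEllipse(c);print(e,ray("wrist",e[0],.009,s))
p0=ray("wrist",e[0],.009,s)
for S_,c,_ in blobs((H>8)&(H<28)&(S>130)&b,2):
    for z in(.014,.02,.025):
        p=ray("wrist",c,z,s);print(S_,c,p,np.degrees(np.arctan2(*(p-p0)[[1,0]])))
for S_,c,l in blobs((V>225)&b,10):print(S_,c,ray("wrist",c,.096,s))
```

```text
((319.7163391113281, 145.01394653320312), (27.759550094604492, 53.62395477294922), 109.91845703125) [ 0.4712 -0.0622  0.009 ]
[312 140   5   5  17] [313.7647 141.9412] [ 0.4711 -0.0485  0.096 ]
[293 156  17  18 100] [302.47 164.52] [ 0.4545 -0.0603  0.096 ]
[303 170  24  23 385] [314.7558 181.0649] [ 0.4568 -0.0771  0.096 ]
```

View pics/w1c.png

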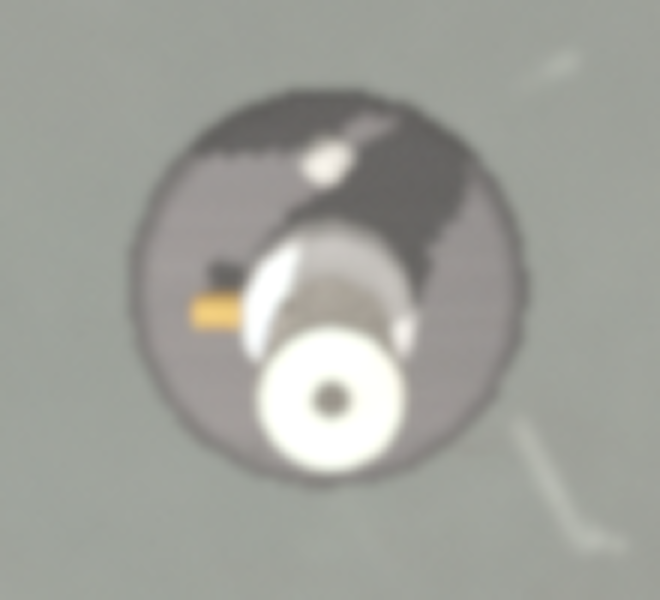

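Run:
```python
from h import *
s=np.load("w1.npy",allow_pickle=True).item()
f=ray("wrist",(314.8,162.8),.009,s);print("foot",f,"tubetop",ray("wrist",(315.2,181.3),.096,s))
t=cv2.imread("pics/w1.png");H,S,V=cv2.split(cv2.cvtColor(t,cv2.COLOR_BGR2HSV))
b=np.zeros(V.shape,bool);b[150:185,285:305]=1
for S_,c,l in blobs((H>5)&(H<30)&(S>70)&b,3):
  print(S_,c)
  q=np.argwhere(l)[:,::-1].astype(np.float32);print(cv2.fitLine(q,cv2.DIST_L2,0,.01,.01).ravel())
  for z in(.015,.02,.025):
    p=ray("wrist",c,z,s);print(p,np.degrees(np.arctan2(*(f-p)[[1,0]])))
# red cup rim in top1, large/small grips by top camera & wrist
for uv in [(433,110),(237,87)]:
  for z in(.08,.1,.12):print(uv,z,ray("wrist",uv,z,s))
for uv in [(313,163),(270,228)]:
  for z in(.08,.1,.12):print(uv,z,ray("top",uv,z,s))
print(s["position"])
```

```text
foot [ 0.4579 -0.0763  0.009 ] tubetop [ 0.4571 -0.0775  0.096 ]
[292 163   8   7  48] [295.6667 166.2292]
[  0.9583  -0.2859 295.6667 166.2292]
[ 0.439  -0.0692  0.015 ] -20.61532003497872
[ 0.4397 -0.0686  0.02  ] -22.960286503416686
[ 0.4403 -0.0679  0.025 ] -25.380478342368495
(433, 110) 0.08 [ 0.5694 -0.0733  0.08  ]
(433, 110) 0.1 [ 0.5638 -0.07    0.1   ]
(433, 110) 0.12 [ 0.5582 -0.0666  0.12  ]
(237, 87) 0.08 [0.4363 0.0186 0.08  ]
(237, 87) 0.1 [0.4394 0.0159 0.1   ]
(237, 87) 0.12 [0.4425 0.0133 0.12  ]
(313, 163) 0.08 [ 0.5697 -0.0677  0.08  ]
(313, 163) 0.1 [ 0.5665 -0.0674  0.1   ]
(313, 163) 0.12 [ 0.5632 -0.0672  0.12  ]
(270, 228) 0.08 [0.435  0.0202 0.08  ]
(270, 228) 0.1 [0.435  0.0183 0.1   ]
(270, 228) 0.12 [0.435  0.0165 0.12  ]
[ 0.45   -0.082   0.2419]
```

Run:
```python
from h import *
s=np.load("w1.npy",allow_pickle=True).item()
f=np.array([.458,-.0758,0])
for z in(.015,.02,.025,.03):
    p=ray("wrist",(296.2,166.8),z,s);r=ray("wrist",(291.9,166.8),z,s);q=ray("wrist",(300.5,166.8),z,s)
    t=ray("top",(270+262/6-6/6*0,180+270/6),z)
    print(z,p,t,np.degrees(np.arctan2(*(f-p)[[1,0]])),np.degrees(np.arctan2(*(f-t)[[1,0]])),np.degrees(np.arctan2(*(q-r)[[1,0]])), np.linalg.norm((r-f)[:2]),np.linalg.norm((q-f)[:2]))
i=cv2.imread("pics/t1.png");cv2.imwrite("pics/t1c.png",cv2.resize(i[185:235,380:440],None,fx=8,fy=8))
```

```text
0.015 [ 0.4392 -0.07    0.015 ] [ 0.4416 -0.07    0.015 ] -17.16749286747811 -19.598379046043583 -28.143752341914027 0.024050146358214685 0.015256380747708336
0.02 [ 0.4398 -0.0694  0.02  ] [ 0.4416 -0.0699  0.02  ] -19.540834066516314 -19.754956494598332 -28.143752341914055 0.023643592396737217 0.014902992496289872
0.025 [ 0.4405 -0.0687  0.025 ] [ 0.4415 -0.0698  0.025 ] -22.003343399697027 -19.910536414838784 -28.143752341913913 0.02326515160914701 0.01459341724329068
0.03 [ 0.4411 -0.0681  0.03  ] [ 0.4415 -0.0698  0.03  ] -24.55054576754002 -20.06512603664232 -28.143752341914116 0.022916216829402265 0.014330494687761182
```

View pics/t1c.png

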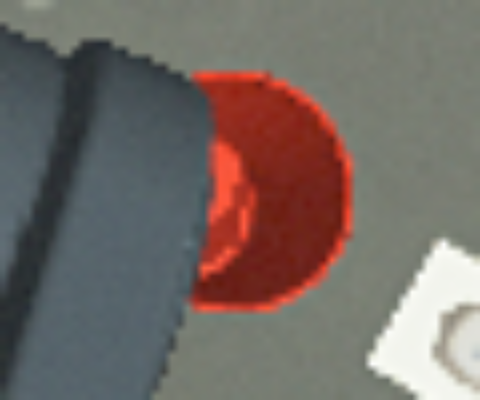

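Request:
carry_out([
  [0.02, 0.01, 0.1, 0, 0, 0],
  [0.04, 0.02, 0.2, 0, 0, 0],
  [0.04, 0.02, 0.3, 0, 0, 0],
  [0.04, 0.02, 0.3, 0, 0, 0],
  [0.04, 0.02, 0.3, 0, 0, 0],
])

```text
time_s: 2.68
position: [0.4573, -0.077, 0.1824]
tcp_rot: [[0.473, 0.881, -0.001], [0.881, -0.473, 0.004], [0.004, -0.003, -1.0]]
force: [-0.3, 0.3, 1.2]
opening: 1.0
```

Run:
```python
from h import *
s=bot.read_state();im=bot.capture("wrist")
np.save("w2.npy",{k:s[k] for k in("position","tcp_rot")},allow_pickle=True)
cv2.imwrite("pics/w2.png",im);print(s["position"],s["tcp_rot"])
cv2.imwrite("pics/w2c.png",cv2.resize(im[80:240,240:400],None,fx=3.75,fy=3.75,interpolation=cv2.INTER_CUBIC))
```

```text
[ 0.4573 -0.077   0.1824] [[ 0.4731  0.881  -0.0007]
 [ 0.881  -0.4731  0.0044]
 [ 0.0036 -0.0027 -1.    ]]
```

View pics/w2c.png

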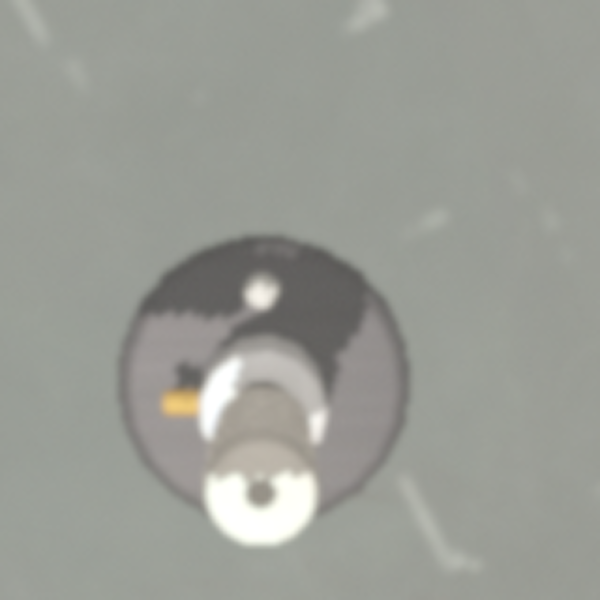

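Run:
```python
from h import *
s=np.load("w2.npy",allow_pickle=True).item()
for uv,z in [((309.6,211.5),.096),((240+263/3.75,80+380.5/3.75),.009)]:
    p=ray("wrist",uv,z,s);print(p,(p-s["position"])@s["tcp_rot"])
```

```text
[ 0.457  -0.0776  0.096 ] [-0.0009  0.0002  0.0864]
[ 0.4578 -0.0758  0.009 ] [0.0007 0.0003 0.1734]
```

Request:
carry_out([
  [0, 0, 0.12, 0, 0, 0],
  [0, 0, 0.24, 0, 0, 0],
  [0, 0, 0.36, 0, 0, 0],
  [0, 0, 0.45, 0, 0, 0],
  [0, 0, 0.5, 0, 0, 0],
  [0, 0, 0.5, 0, 0, 0],
  [0, 0, 0.5, 0, 0, 0],
])

```text
time_s: 3.6
position: [0.4581, -0.0768, 0.0834]
tcp_rot: [[0.473, 0.881, 0.001], [0.881, -0.473, 0.004], [0.004, -0.0, -1.0]]
force: [0.5, -0.1, 0.1]
opening: 1.0
```

Request:
carry_out([
  [0, 0, 0, 0, 0, 0],
  [0, 0, 0, 0, 0, 0],
  [0, 0, 0, 0, 0, 0],
  [0, 0, 0, 0, 0, 0],
  [0, 0, 0, 0, 0, 0],
  [0, 0, 0, 0, 0, 0],
  [0, 0, 0, 0, 0, 0],
  [0, 0, 0, 0, 0, 0],
], jaw=-1)

```text
time_s: 4.6
position: [0.4569, -0.0762, 0.0833]
tcp_rot: [[0.473, 0.881, -0.001], [0.881, -0.473, 0.005], [0.004, -0.003, -1.0]]
force: [-1.3, 1.5, 2.4]
opening: 0.236
```

Run:
```python
from h import *
s=bot.read_state();print(s)
cv2.imwrite("pics/w3.png",bot.capture("wrist"))
```

```text
{'time_s': 4.6, 'joint_positions': array([-23.4798,  34.2933, 112.5142,   0.4039,  33.3623,   4.398 ]), 'qvel': array([ 0.0532,  0.0071,  0.1293, -0.0532, -0.2403,  0.0448]), 'tau': array([ -0.408 , -35.4527,  -7.9288,   0.0153,  -0.6571,   0.0217]), 'position': array([ 0.4569, -0.0762,  0.0833]), 'tcp_rot': array([[ 0.4728,  0.8812, -0.0012],
       [ 0.8812, -0.4728,  0.0047],
       [ 0.0036, -0.0033, -1.    ]]), 'force': array([-1.2539,  1.5283,  2.3784]), 'moment': array([0.2201, 0.3063, 0.0056]), 'opening': 0.2357753643726058}
```

View pics/w3.png

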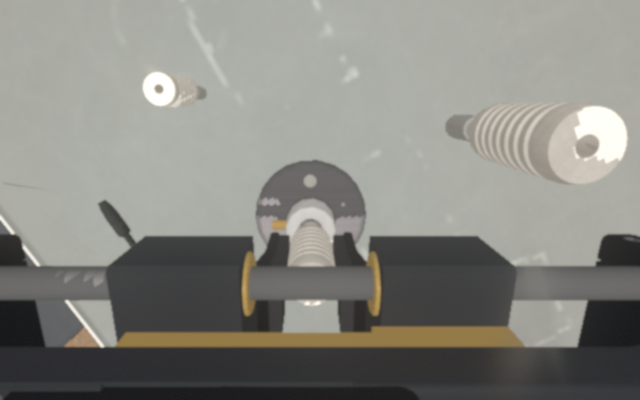

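Run:
```python
from h import *
s=bot.read_state();s1=np.load("w1.npy",allow_pickle=True).item()
for z in(.09,.1,.11,.12,.13,.14):
  p=ray("wrist",(588,145),z,s);print(z,p,ray("wrist",(435,110),z,s1),(p-s["position"])@s["tcp_rot"])
```

```text
0.09 [ 0.5758 -0.0788  0.09  ] [ 0.568  -0.0724  0.09  ] [ 0.054   0.1059 -0.0069]
0.1 [ 0.5696 -0.0742  0.1   ] [ 0.5652 -0.0707  0.1   ] [ 0.0551  0.0983 -0.0168]
0.11 [ 0.5634 -0.0697  0.11  ] [ 0.5623 -0.069   0.11  ] [ 0.0563  0.0907 -0.0268]
0.12 [ 0.5572 -0.0651  0.12  ] [ 0.5595 -0.0673  0.12  ] [ 0.0574  0.083  -0.0368]
0.13 [ 0.551  -0.0605  0.13  ] [ 0.5567 -0.0656  0.13  ] [ 0.0585  0.0754 -0.0468]
0.14 [ 0.5448 -0.056   0.14  ] [ 0.5538 -0.0639  0.14  ] [ 0.0597  0.0678 -0.0567]
```

Request:
carry_out([
  [0, 0, -0.004, 0, 0, -0.04],
  [0, 0, -0.008, 0, 0, -0.08],
  [0, 0, -0.012, 0, 0, -0.12],
  [0, 0, -0.016, 0, 0, -0.16],
  [0, 0, -0.02, 0, 0, -0.2],
  [0, 0, -0.022, 0, 0, -0.23],
  [0, 0, -0.022, 0, 0, -0.23],
  [0, 0, -0.022, 0, 0, -0.23],
])

```text
time_s: 5.65
position: [0.4565, -0.0761, 0.0869]
tcp_rot: [[0.131, 0.991, -0.002], [0.991, -0.131, 0.005], [0.005, -0.003, -1.0]]
force: [1.4, -0.0, -11.0]
opening: 0.246
```

Run:
```python
from h import *
s=bot.read_state();print(s["position"],s["tcp_rot"],np.degrees(np.arctan2(s["tcp_rot"][1,1],s["tcp_rot"][0,1])),s["force"],s["moment"],s["opening"])
cv2.imwrite("pics/w4.png",bot.capture("wrist")[120:340,200:440])
```

```text
[ 0.4565 -0.0761  0.0869] [[ 0.1315  0.9913 -0.0022]
 [ 0.9913 -0.1315  0.0052]
 [ 0.0049 -0.0029 -1.    ]] -7.554887953554449 [  1.3512  -0.0469 -10.9687] [ 0.0199 -0.2733 -0.0151] 0.24569031426730872
```

View pics/w4.png

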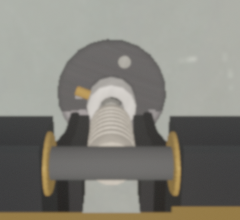

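Request:
carry_out([
  [0, 0, -0.002, 0, 0, 0.05],
  [0, 0, -0.004, 0, 0, 0.1],
  [0, 0, -0.007, 0, 0, 0.15],
  [0, 0, -0.01, 0, 0, 0.2],
  [0, 0, -0.013, 0, 0, 0.25],
  [0, 0, -0.016, 0, 0, 0.3],
  [0, 0, -0.019, 0, 0, 0.35],
  [0, 0, -0.022, 0, 0, 0.4],
  [0, 0, -0.022, 0, 0, 0.455],
  [0, 0, -0.022, 0, 0, 0.455],
  [0, 0, -0.022, 0, 0, 0.455],
])

```text
time_s: 7.08
position: [0.4561, -0.0759, 0.0916]
tcp_rot: [[0.748, 0.663, -0.003], [0.663, -0.748, 0.006], [0.001, -0.006, -1.0]]
force: [-1.8, 0.9, -6.1]
opening: 0.241
```

Run:
```python
from h import *
s=bot.read_state();print(s["position"],np.degrees(np.arctan2(s["tcp_rot"][1,1],s["tcp_rot"][0,1])),s["force"],s["moment"],s["opening"])
cv2.imwrite("pics/w5.png",cv2.resize(bot.capture("wrist")[120:340,200:440],None,fx=2.5,fy=2.5))
```

```text
[ 0.4561 -0.0759  0.0916] -48.43596660878446 [-1.7527  0.8638 -6.0758] [ 0.1148  0.1746 -0.0843] 0.24143067227751278
```

View pics/w5.png

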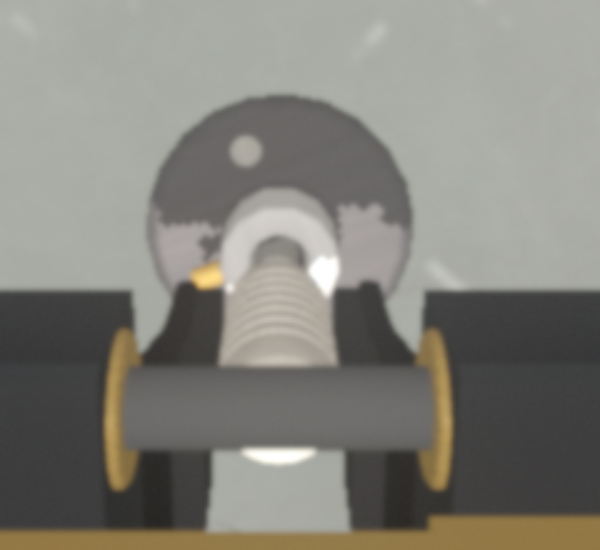

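Request:
carry_out([
  [0, 0, -0.03, 0, 0, 0],
  [0, 0, -0.06, 0, 0, 0],
  [0, 0, -0.09, 0, 0, 0],
  [0, 0, -0.12, 0, 0, 0],
  [0, 0, -0.16, 0, 0, 0],
  [0, 0, -0.24, 0, 0, 0],
  [0, 0, -0.34, 0, 0, 0],
  [0, 0, -0.44, 0, 0, 0],
  [0, 0, -0.55, 0, 0, 0],
  [0, 0, -0.6, 0, 0, 0],
  [0, 0, -0.6, 0, 0, 0],
  [0, 0, -0.6, 0, 0, 0],
])

```text
time_s: 8.62
position: [0.456, -0.0764, 0.211]
tcp_rot: [[0.748, 0.663, -0.004], [0.663, -0.748, 0.006], [0.001, -0.007, -1.0]]
force: [-0.7, -0.9, -0.3]
opening: 0.24
```

Run:
```python
from h import *
s=bot.read_state();print(s["time_s"],s["position"],s["tcp_rot"],s["force"],s["opening"],s["joint_positions"])
cv2.imwrite("pics/w6.png",bot.capture("wrist"));t=bot.capture("top");cv2.imwrite("pics/t6.png",t)
d=np.array([.4745,-.2665,0])-s["position"];print(d@s["tcp_rot"]/.2)
```

```text
8.625 [ 0.456  -0.0764  0.211 ] [[ 0.7484  0.6632 -0.0042]
 [ 0.6633 -0.7484  0.0061]
 [ 0.0009 -0.0073 -1.    ]] [-0.7394 -0.8501 -0.3484] 0.23973294056015504 [-23.5422  20.5756 106.5118   0.2772  53.2718  24.7425]
[-0.5621  0.7806  1.0489]
```

View pics/w6.png

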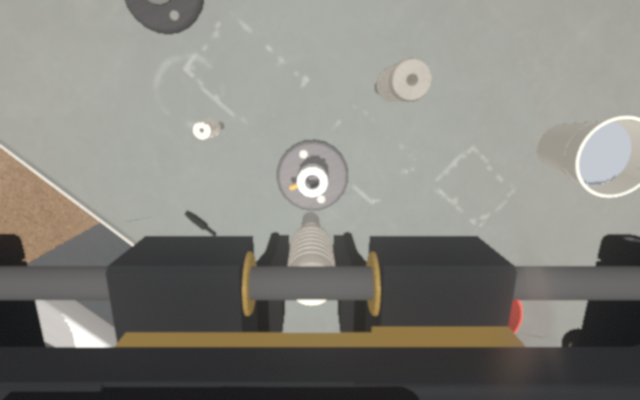

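View pics/t6.png

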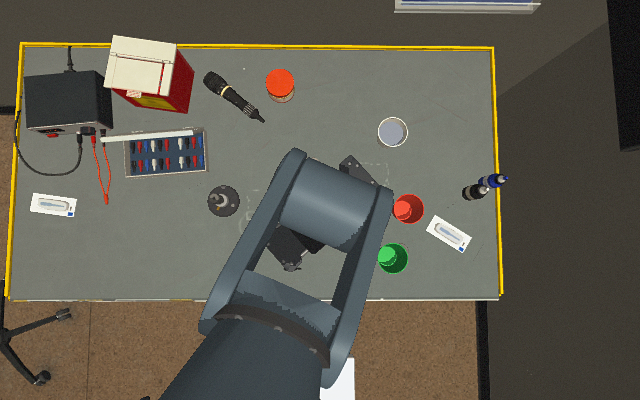

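Request:
carry_out([
  [-0.09, 0.13, 0, 0, 0, 0],
  [-0.18, 0.26, 0, 0, 0, 0],
  [-0.28, 0.39, 0, 0, 0, 0],
  [-0.37, 0.52, 0, 0, 0, 0],
  [-0.47, 0.65, 0, 0, 0, 0],
  [-0.56, 0.78, 0, 0, 0, 0],
  [-0.56, 0.78, 0, 0, 0, 0],
  [-0.56, 0.78, 0, 0, 0, 0],
])

```text
time_s: 9.72
position: [0.4748, -0.2664, 0.2086]
tcp_rot: [[0.749, 0.663, -0.007], [0.663, -0.749, 0.008], [0.001, -0.011, -1.0]]
force: [0.5, -0.7, -0.6]
opening: 0.24
```

Run:
```python
from h import *
s=bot.read_state();im=bot.capture("wrist");cv2.imwrite("pics/w7.png",im)
np.save("w7.npy",{k:s[k] for k in("position","tcp_rot")},allow_pickle=True)
print(s["time_s"],s["position"],s["force"],s["opening"])
cv2.imwrite("pics/t7.png",bot.capture("top"))
```

```text
9.725 [ 0.4748 -0.2664  0.2086] [ 0.4833 -0.6618 -0.562 ] 0.2401089596073244
```

View pics/w7.png

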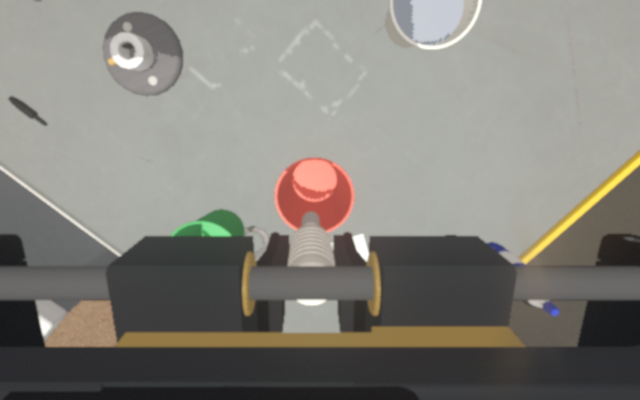

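Run:
```python
from h import *
s=np.load("w7.npy",allow_pickle=True).item();t=cv2.imread("pics/w7.png");H,S,V=cv2.split(cv2.cvtColor(t,cv2.COLOR_BGR2HSV))
m=((H<10)|(H>172))&(S>110);m[:,:260]=0;m[:,370:]=0;m[240:]=0
b=max(blobs(m),key=lambda q:q[0][4]);print(b[0])
c,_=cv2.findContours(b[2].astype(np.uint8),cv2.RETR_EXTERNAL,cv2.CHAIN_APPROX_NONE);c=c[0][:,0];c=c[c[:,1]<205]
h=cv2.convexHull(c);h=h[h[:,0,1]<200]
e=cv2.fitEllipse(h);print(e)
for uv in(e[0],(314.5,196.3)):
  p=ray("wrist",uv,.07,s);print(p,(p-s["position"])@s["tcp_rot"])
```

```text
[ 276  158   78   73 3328]
((314.2014465332031, 195.18258666992188), (74.88679504394531, 77.84176635742188), 94.54912567138672)
[ 0.4747 -0.2701  0.07  ] [-0.0027  0.0042  0.1386]
[ 0.4741 -0.2709  0.07  ] [-0.0036  0.0044  0.1386]
```

Request:
carry_out([
  [-0.01, 0.02, 0.06, 0, 0, 0],
  [-0.01, 0.02, 0.14, 0, 0, 0],
  [-0.01, 0.02, 0.22, 0, 0, 0],
  [-0.01, 0.02, 0.3, 0, 0, 0],
  [-0.01, 0.02, 0.38, 0, 0, 0],
  [-0.01, 0.02, 0.46, 0, 0, 0],
  [-0.01, 0.02, 0.52, 0, 0, 0],
  [-0.01, 0.02, 0.56, 0, 0, 0],
  [-0.01, 0.02, 0.58, 0, 0, 0],
  [-0.01, 0.02, 0.58, 0, 0, 0],
  [-0.01, 0.02, 0.58, 0, 0, 0],
])

```text
time_s: 11.2
position: [0.4758, -0.2696, 0.0934]
tcp_rot: [[0.748, 0.664, -0.005], [0.664, -0.748, 0.007], [0.001, -0.009, -1.0]]
force: [-0.2, 0.8, -1.0]
opening: 0.24
```

Run:
```python
from h import *
s=bot.read_state();im=bot.capture("wrist");cv2.imwrite("pics/w8.png",im)
print(s["time_s"],s["position"],s["force"],s["opening"])
```

```text
11.2 [ 0.4758 -0.2696  0.0934] [-0.2049  0.7807 -1.0071] 0.24006920209148538
```

View pics/w8.png

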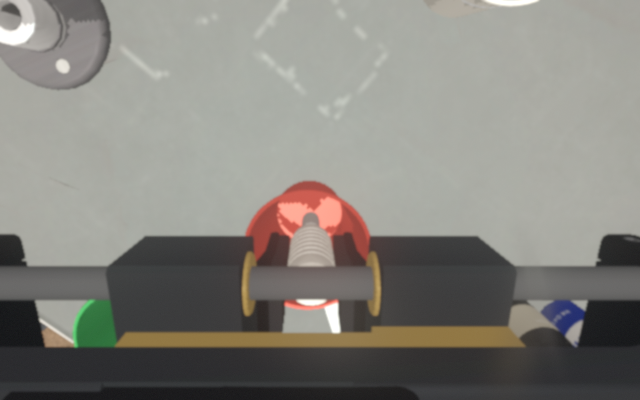

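Request:
carry_out([
  [0, 0, 0, 0, 0, 0],
  [0, 0, 0, 0, 0, 0],
  [0, 0, 0, 0, 0, 0],
  [0, 0, 0, 0, 0, 0],
  [0, 0, 0, 0, 0, 0],
  [0, 0, 0, 0, 0, 0],
], jaw=0.4)

```text
time_s: 12.0
position: [0.4758, -0.2696, 0.0934]
tcp_rot: [[0.748, 0.664, -0.005], [0.664, -0.748, 0.007], [0.001, -0.009, -1.0]]
force: [-0.3, -0.1, 0.1]
opening: 0.694
```

Run:
```python
from h import *
s=bot.read_state();im=bot.capture("wrist");cv2.imwrite("pics/w9.png",im)
print(s["time_s"],s["position"],s["force"],s["opening"])
```

```text
12.0 [ 0.4758 -0.2696  0.0934] [-0.2596 -0.0632  0.1243] 0.6935627079757899
```

View pics/w9.png

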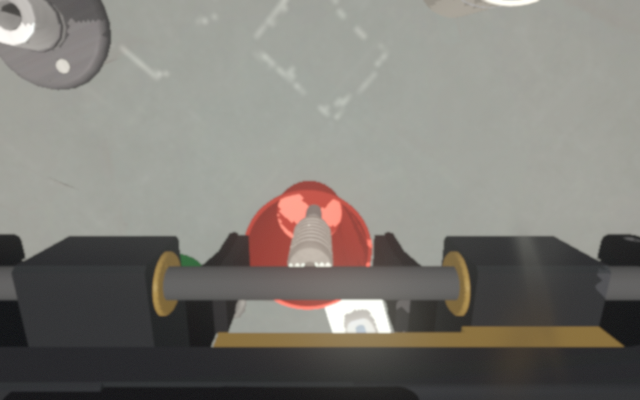

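Released; the grip dropped into the cup. I'll raise the gripper straight up and check.

Request:
carry_out([
  [0, 0, -0.1, 0, 0, 0],
  [0, 0, -0.25, 0, 0, 0],
  [0, 0, -0.4, 0, 0, 0],
  [0, 0, -0.6, 0, 0, 0],
  [0, 0, -0.8, 0, 0, 0],
  [0, 0, -0.8, 0, 0, 0],
  [0, 0, -0.8, 0, 0, 0],
  [0, 0, -0.8, 0, 0, 0],
])

```text
time_s: 13.05
position: [0.4758, -0.2701, 0.2519]
tcp_rot: [[0.748, 0.664, -0.008], [0.664, -0.748, 0.009], [0.0, -0.012, -1.0]]
force: [0.3, 0.5, -0.2]
opening: 0.703
```

Run:
```python
from h import *
s=bot.read_state();im=bot.capture("wrist");cv2.imwrite("pics/w10.png",im);cv2.imwrite("pics/t10.png",bot.capture("top"))
print(s["time_s"],s["position"],s["force"],s["opening"])
```

```text
13.05 [ 0.4758 -0.2701  0.2519] [ 0.3475  0.4788 -0.2251] 0.7026613647835613
```

View pics/w10.png

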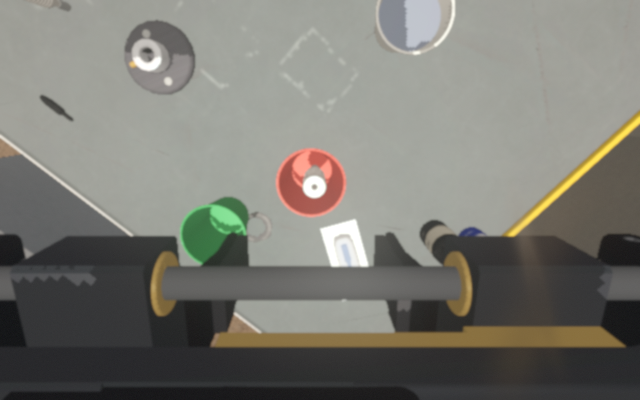

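View pics/t10.png

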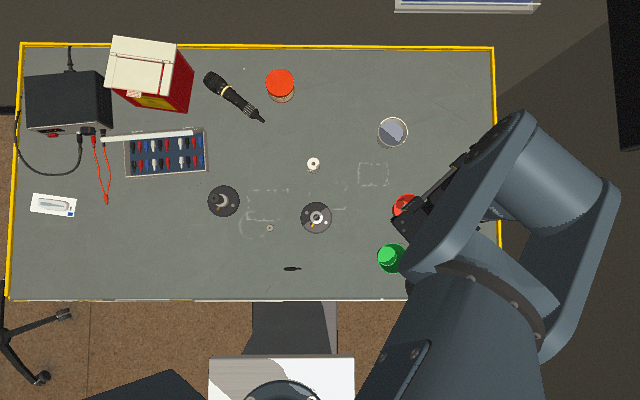

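Run:
```python
from h import *
a=cv2.imread("pics/w10.png");bot.capture("top");bot.capture("top")
b=bot.capture("wrist");print(np.abs(a[140:225,270:350].astype(int)-b[140:225,270:350]).max())
s=bot.read_state()
print(ray("wrist",(314.5,186.5),.088,s),ray("wrist",(311,182),.07,s))
print(bot.hand_in())
```

```text
106
[ 0.4773 -0.2737  0.088 ] [ 0.4752 -0.2712  0.07  ]
the job is handed in; nothing more can be done
None
```

The steel grip is out of its post and standing in the red cup, and the job is handed in (it reports no verdict). One last check, on whether the grip was at rest, was not conclusive.

**What I did**
- **Grasp:** I gripped the tube across its ±x faces at about 83 mm above the table.
- **Left twist:** I turned it 20.7° to the left while raising it 3.6 mm.
- **Right twist:** I then turned it to about 20° right of where it stood, for a total rise of 8.3 mm. The stem was still in the socket; the wrist image showed part of it above the mouth.
- **Draw and place:** I drew it straight up, lowered it into the red cup and let go about 18 mm above the cup's floor. I then raised the gripper clear. The run took about 13 s of the 48 s.

**Last checks**
- **Placing:** The wrist image showed the grip upright in the red cup, its top about 3 mm from the cup's axis. Its mid-tube should be about 57 mm up if the stem stands on the floor.
- **Other objects:** The red cup was standing, and the black grip and white cup looked unmoved in the top view. I did not re-measure their positions.
- **Robot contact:** The arm was clear of everything, and the force reading was under 1 N.
- **At rest (not conclusive):** Two wrist frames about 0.2 s apart differed by up to 106 grey levels in at least one pixel around the cup. That could be edge pixels shifting with a tiny arm movement, or the grip still settling. I handed in without resolving it.
- **Cup position (disagreed):** The top and wrist cameras put the red cup about 4 mm apart. I placed by a compromise that leaned towards the wrist camera.

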